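# Scan the larger carton in the bolted fittings box

## Task

We are counting stock: draw the bolt on the fittings box, slide its lid fully open towards the bench's front edge, and read the bar label on top of the larger of the two cartons inside with the cordless scanner. Hold the scanner still for about two seconds with its window about 10 cm straight above the middle of the label, facing it squarely, and with its handle parallel to the bars so that the scan line crosses them all. Then put the scanner gently back in its charging stand as it was; leave the lid open, and leave the cartons and the other things on the bench where they lie.

Things in the scene. Friction and masses are not known exactly. Their poses are not given: they have to be found in the camera images.
- fittings_box: Fixed light-wood box with a ply lid, 150 (x) x 144 (y) x 73 mm high; origin at the middle of its underside. Its +x points to its rear end. The low front end (-x, towards the bench's front edge) lets the lid slide out over it; nothing hooks the lid but the bolt. It stands on the bench turned by up to 0.2 rad; its pose gives the directions of lid and bolt.
- lid (a joint): Lid slide in m: 0 shut, 0.126 fully open; the lid moves along the box's -x (towards the bench front) with 2 N of friction and stays where left. It cannot move more than about 1 mm while the bolt is shot.
- lid_knob (a point): Middle of the top of the lid's turned wooden knob (29 mm across at its widest, 7 mm below this point; 24 mm high above the lid). It moves with the lid. The lid's top is 71 mm above the bench. Can be gripped from above with any yaw.
- bolt (a joint): Slide of the steel tower bolt on the lid, in m: 0 shot (its end stands in a staple on the box's right (-y) wall), 0.026 fully drawn; it is clear of the staple from about 0.010. It is drawn along the box's +y with about 1.2 N of friction and stays where left.
- bolt_knob (a point): Middle of the top of the bolt's upright knob (13 mm diameter; its gripping part is the top 13 mm; 99.5 mm above the bench). The straps and staple round it reach up to 85 mm above the bench, so keep the fingertips above that. It moves with bolt and lid; the lid's knob is 57 mm ahead of it (box -x) and 30 mm to its left (box +y) while the bolt is shot.
- hinge_carton: The larger loose cardboard carton, 110 x 60 x 50 mm, 0.3 kg, lying in the box on its 8 mm floor, with its length across the box (about along the box's y); origin at the middle of its underside, x along its length, z up. It and the smaller carton lie one in front of the other, in either order, and are hidden by the lid until it is open.
- hinge_label (a point): Middle of the white bar label stuck flat on the larger carton's top (label 56 mm along the carton's x, 34 mm along its y, facing up; its black bars run along the carton's y, side by side along x). About 59 mm above the bench. Site axes are those of the carton.
- screw_carton: The smaller loose carton, 90 x 55 x 42 mm, beside the larger one in the box, with a like label on its top; not to be scanned. Origin at the middle of its underside.
- scanner: Grey and black cordless pistol-grip scanner, 158 x 62 x 74 mm, 0.26 kg, loose, window down in its stand. Origin: middle of the window, its lowest face. It looks along -z; the handle runs to -x (32 mm wide along y, 28 thick, 23 to 135 mm behind the origin, end 8 degrees lower); scan line along y. Head 46 x 62 mm, 74 high. No trigger: it reads by itself when held still over a label.
- scanner_window (a point): Middle of the scanner's window: the origin of the scanner, with its axes.
- scanner_grip (a point): Best place (near the balance point) to grip the handle from above, closing along the scanner's y: in the middle of the handle, 60 mm behind (-x) and 46.5 mm above the window's middle.
- stand: Fixed black charging stand, 180 x 86 mm: a base 9 mm thick, a well with walls 32 mm high for the scanner's nose (3 mm of play all round; its middle is the origin in plan) and, 110 mm behind it (-x), a forked saddle 52 mm high for the handle. Between well and saddle the handle is free on both sides. Origin on the bench under the middle of the well; turned by up to 0.5 rad.
- stand_seat (a point): Middle of the well's floor, 14 mm above the bench: the scanner's window rests here when it is put away, with the axes of scanner and stand parallel. Between stand and box is the bench vice (125 mm high), and beyond them, from about x = 0.62 m, the drawer cabinet (260 mm high) with an open drawer: carry the scanner over the vice and clear of the drawers.
- tape_measure: Bystander: yellow tape measure, 90 x 73 x 38 mm, loose; origin at the middle of its underside.
- marker: Bystander: felt marker, 142 mm long, 17 mm thick, loose; origin at the middle of its underside.
- wax_tin: Bystander: round wax tin, 95 mm across, 40 mm high, loose; origin at the middle of its underside.

How it is judged (in metres and radians):
On the way, in this order (a step that is already met when the one before it is completed fails the run):
1. the bolt is drawn clear of its staple (value of joint bolt above 0.012 m), for 0.1 s.
2. the lid is slid fully open (at least 114 of its 126 mm) (value of joint lid above 0.114 m), for 0.1 s.
3. scanner still for 1 s over the larger carton's label, lid open: window 60-160 mm above, beam within 13 mm (its x) and 15 mm (its y) of the middle, square and across the bars within 15 degrees (value of joint lid above 0.114 m and x of hinge_label in the frame of scanner_window between -0.013 and 0.013 m and y of hinge_label in the frame of scanner_window between -0.015 and 0.015 m and z of hinge_label in the frame of scanner_window between -0.16 and -0.06 m and angle between the z axis of scanner_window and the z axis of hinge_label, either way round below 0.26 rad and angle between the y axis of scanner_window and the x axis of hinge_label, either way round below 0.26 rad and angle between scanner's own z axis and vertical below 0.6 rad and linear speed of scanner below 0.02 m/s and angular speed of scanner below 0.15 rad/s), for 1 s.
At the end, for the whole second after the job is handed in: The scanner rests in its stand as at the start: window within 8 mm of the well's floor middle, level within 0.08 rad, handle over the saddle; it is at rest; the lid stands open by at least 114 mm (value of joint lid above 0.114 m and distance between scanner_window and stand_seat below 0.008 m and angle between scanner's own z axis and vertical below 0.08 rad and angle between the x axis of scanner_window and the x axis of stand_seat, either way round below 0.15 rad and x of scanner_grip in the frame of stand_seat below -0.04 m and linear speed of scanner below 0.02 m/s); the robot touches nothing.
It fails at once if a carton is shifted by more than 15 mm (distance of any of hinge_carton, screw_carton from where it was at the start of the episode above 0.015 m).
It fails at once if a bystander (tape measure, marker, wax tin) is shifted by more than 30 mm (distance of any of tape_measure, marker, wax_tin from where it was at the start of the episode above 0.03 m).
It fails at once if the scanner is dropped or rammed into its stand (over 60 N) (contact force between scanner and stand above 60 N).
It also fails if it takes over 72 s, if anything falls off the work surface, if the arm or the gripper's body presses on something with over 40 N, if the wrist force passes 120 N, or if a joint passes its speed limit or range.

## Robot

A 6-joint arm with a two-finger parallel gripper is mounted at the origin on a cart in front of the work surface, level with it; the furniture and walls round the work are solid. World frame = base frame: x ahead of the robot, y to its left, z up, the work surface at z = 0. Lengths are in mm, angles in rad, forces in N, time in s.
With the tool pointing down it reaches from about 400 to 925 mm from the base axis. Payload 12.5 kg.
Tool frame: the origin (TCP) lies at the very end of the fingers, on their centre line; the grasp point (between the pads) lies 19 mm behind it; z points along the fingers, y is the line along which they close (so a half turn about z gives the same grasp; the last joint's range is limited). The gripper opens to 95 mm and grips with 3 to 60 N. Pads are 20 mm wide; open, the fingers measure 119 mm over their backs; the gripper's body (75 mm by 180 mm) begins 59 mm behind the grasp point.
Start: joints at [1.032, 0.491, 1.559, -0, 1.092, -0.106], TCP at [262.12, 567.397, 214.661] pointing down, gripper open.
Joint ranges: [-3.1, 3.1], [-0.84, 2.19], [0.05, 2.79], [-1.13, 4.28], [0.06, 2.93], [-2.69, 2.69]. Speed limits (rad/s): [2.22, 2.22, 2.79, 3.14, 3.14, 3.14].

## Interface

Orientations are given as [roll, pitch, yaw] about the fixed x, y, z axes, in that order (R = Rz(yaw) Ry(pitch) Rx(roll)).
In Python, from cell import env gives the robot as it stands.
- The arm moves only by the shell command python3 steer.py 'ROWS'. ROWS is a JSON object whose key "offsets" holds a list of rows, 1 to 5 of them, each of 5 numbers: dx, dy, dz in mm, then a turn about the tool's z in rad, then the opening from 0.0 (shut) to 1.0 (fully open); each row is the pose to reach, as a shift and turn from the pose commanded when the command began, along the tool's axes at that moment; what a row does not reach only later rows make up. A row lasts 1/12 s, in which the tool goes at most 41.7 mm and 0.125 rad, less where a joint would pass 70% of its speed; a pose out of reach is approached as far as the arm can. The fingers move at their own pace and stop on an object; the grip force is fixed at half the most. Time passes only in rows, so rows that do not move let the fingers close. It prints the time, the measured TCP pose, the force, the opening and the grip force at its end. Input that does not fit is refused with a message, and nothing moves.
- env.state(): the state, without advancing time (a new reading comes with each control period).
- env.read_camera(name): name is "scene" or "side" or "wrist"; returns (picture, depth): 480x640x3 uint8, red, green, blue; 480x640 float32, mm along the optical axis (not along the pixel's ray), 0 where there is no reading.
- env.camera_info(name): a dict with "vertical_fov" (degrees; the focal length in pixels is half the picture's height over the tangent of half this angle, whatever the lens; pixels are square), "cx", "cy" (the principal point, pixels), "origin" and "attitude" of the camera in the world. Camera axes: x right, y down, z forward; pixel columns grow to the right and rows downward; lengths in mm; the calibration is good to about 2 mm. A picture is of the moment at which its call begins: read the wrist's pose just before it. camera_info takes no time and is no camera call; for the wrist camera it gives the pose at the moment of the call.
- env.job_done(): hands the job in; it is judged then, once.
The state is a dict: "t": time; "joints": joint angles; "qvel": joint speeds; "tau": joint torques, N m; "eef_pos": TCP position; "tcp_rot": TCP orientation; "ft_force": force on the tool from outside, world axes, zero at the start; "moment": the same for the moment, N m; "opening": opening from 0.0 (shut) to 1.0 (fully open); "grip_force": force on a finger pad.
Only numpy, scipy, OpenCV 4.12 (cv2) and the standard library are available. Lean on these libraries where they do the work, as an engineer would, in place of code of your own. Each camera call takes 0.05 s, during which the arm holds its last target. There are 200 camera calls.

## Working session

There is one attempt and no reset: what is moved stays moved. The work goes in short steps, Python scripts to look and compute and a shell command to move; the robot and the scene stay as the last step left them, time stands still between calls to the robot, and variables do not carry over. Pictures are saved under pics/ and viewed, at most 11 in all, crops included, and the job is handed in when it is done.

```bash
ls; mkdir -p pics
cat > h.py <<'E'
import numpy as np,cv2
from cell import env
from scipy.spatial.transform import Rotation as R
def cam(n):
    i=env.camera_info(n); p,d=env.read_camera(n)
    f=240/np.tan(np.radians(i['vertical_fov'])/2)
    a=np.array(i['attitude'],float)
    M=a if a.shape==(3,3) else R.from_euler('xyz',a).as_matrix()
    return p,d,dict(f=f,cx=i['cx'],cy=i['cy'],o=np.array(i['origin'],float),M=M)
def ray(c,u,v): return c['M']@np.array([(u-c['cx'])/c['f'],(v-c['cy'])/c['f'],1.])
def onplane(c,u,v,z):
    r=ray(c,u,v); return c['o']+r*(z-c['o'][2])/r[2]
def pts(c,d):
    v,u=np.mgrid[:480,:640]
    q=np.stack([(u-c['cx'])/c['f']*d,(v-c['cy'])/c['f']*d,d],-1)
    return q@c['M'].T+c['o']
def save(p,n): cv2.imwrite('pics/'+n+'.png',p[:,:,::-1])
E
python3 - <<'E'
from h import *
import pickle
D={}
for n in ['scene','side','wrist']:
    print(env.camera_info(n)); D[n]=cam(n); save(D[n][0],n)
pickle.dump(D,open('d.pkl','wb')); print(env.state())
E
```

```text
cell.py
pics
steer.py
{'vertical_fov': 47.67967827123134, 'cx': 318.59190075437647, 'cy': 247.09028521713188, 'origin': array([   48.25048155, -1025.13578553,  1302.58697888]), 'attitude': array([-2.46256224, -0.01482925, -0.52367458])}
{'vertical_fov': 50.2865423010078, 'cx': 315.51334246634923, 'cy': 241.87819685605066, 'origin': array([386.9078087 , 693.81006423, 869.08865393]), 'attitude': array([-2.29875347,  0.01247577, -2.97534063])}
{'vertical_fov': 64.70444388230663, 'cx': 327.6765080173091, 'cy': 238.58497723488233, 'origin': array([190.86286394, 599.66811818, 384.0551331 ]), 'attitude': array([2.86393908e+00, 1.98411456e-03, 1.13776218e+00])}
{'t': 0.15, 'joints': array([ 1.03240683e+00,  4.91376449e-01,  1.55927317e+00, -4.84871221e-05,
        1.09169006e+00, -1.05578658e-01]), 'qvel': array([ 0.00075806, -0.0023743 ,  0.00053651, -0.00086793,  0.0001731 ,
       -0.00087089]), 'tau': array([ 2.47891534e-03, -6.12893200e+01, -2.58280009e+01,  6.92314119e-02,
        4.74017859e-02, -6.29412239e-05]), 'eef_pos': array([262.0364694 , 567.24266472, 214.23622491]), 'tcp_rot': array([-3.14084525e+00, -3.59524284e-05,  2.70880417e+00]), 'ft_force': array([ 0.90666253, -0.60946858,  0.4880045 ]), 'moment': array([-0.00490583,  0.0312227 , -0.04076409]), 'grip_force': 0.0, 'opening': 1.0015623519485959}
```

View pics/scene.png

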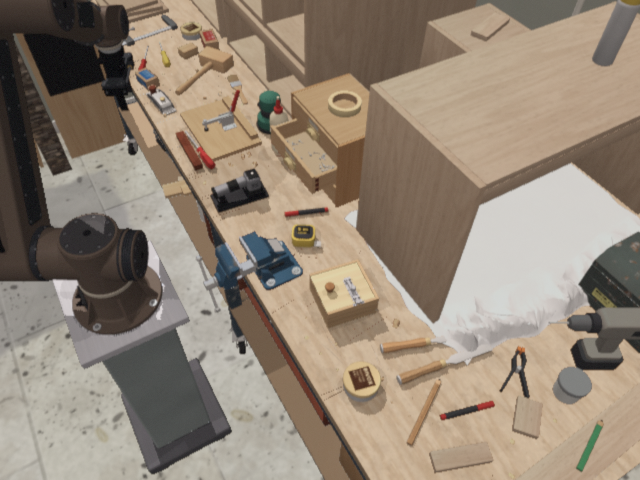

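View pics/side.png

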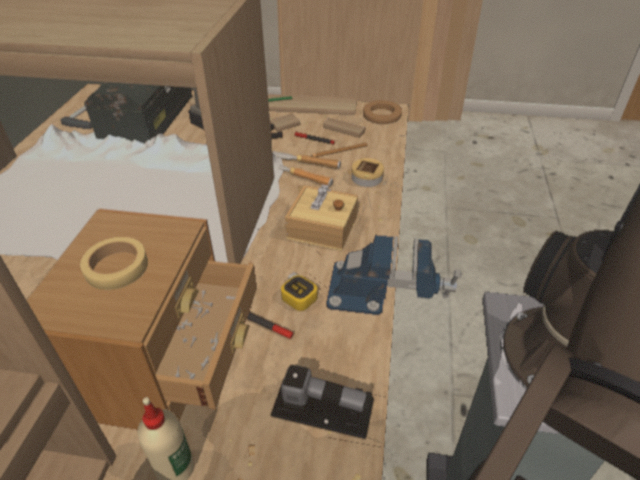

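The scene camera shows the box at about (342,292), with its lid knob at (330,286) and bolt at (352,290). The scanner and stand are at (238,188), the vice at (265,260), tape (304,235) and tin (362,380). In the side view the box is at (322,215), its knob at (338,204), and the scanner at (320,395). Next I'll measure from depth and rays.

Run:
```python
from h import *
import pickle
D=pickle.load(open('d.pkl','rb'))
def big(m):
    n,l,s,_=cv2.connectedComponentsWithStats(m.astype(np.uint8)); return l==1+np.argmax(s[1:,4])
for n,bx,st in [('scene',(300,390,250,330),(195,280,160,215)),('side',(275,370,180,250),(260,385,355,445))]:
    p,d,c=D[n]; P=pts(c,d); V,U=np.mgrid[:480,:640]
    w=lambda b:(U>=b[0])&(U<b[1])&(V>=b[2])&(V<b[3])
    m=w(bx)&(P[...,2]>64)&(P[...,2]<79)&(d>0); m=big(m)
    r=cv2.minAreaRect(P[m][:,:2].astype(np.float32)); print(n,'lid',r,np.median(P[m][:,2]))
    m=w(bx)&(P[...,2]>82)
    k,l,s,_=cv2.connectedComponentsWithStats(m.astype(np.uint8))
    for i in range(1,k):
        if s[i,4]>4: q=P[l==i]; print('  blob',s[i],q.mean(0).round(1),q[:,2].max().round(1))
    m=w(st)&(p.max(2)<70)&(P[...,2]>4)&(P[...,2]<14); m=big(m)|(w(st)&(P[...,2]>3)&(P[...,2]<14)&(p.max(2)<70))
    q=P[m]; r=cv2.minAreaRect(q[:,:2].astype(np.float32)); print('  base',r,np.median(q[:,2]))
    m=w(st)&(P[...,2]>80)&(P[...,2]<100); q=P[m]; r=cv2.minAreaRect(q[:,:2].astype(np.float32)); print('  head',r,q.mean(0),m.sum())
    m=w(st)&(P[...,2]>64)&(P[...,2]<80); q=P[m]; r=cv2.minAreaRect(q[:,:2].astype(np.float32)); print('  handle',r,q.mean(0),m.sum())
    for nm,b in [('b',bx),('s',st)]:
        pc=p[b[2]:b[3],b[0]:b[1]]; cv2.imwrite(f'pics/{n}_{nm}.png',cv2.resize(pc,None,fx=4,fy=4,interpolation=2)[:,:,::-1])
a=[cv2.resize(cv2.imread(f'pics/{n}.png'),(390,290)) for n in ['scene_b','scene_s','side_b','side_s']]
cv2.imwrite('pics/m.png',np.vstack([np.hstack(a[:2]),np.hstack(a[2:])]))
```

```text
scene lid ((552.1361083984375, -326.4190979003906), (150.6848907470703, 152.44154357910156), 80.9974136352539) 70.85712348460083
  blob [345 278   5   5  11] [ 566.4 -319.8   85. ] 89.4
  blob [325 283  10   9  76] [ 502.6 -331.8  108.3] 1302.6
  blob [348 285   8  10  36] [ 546.  -377.5  126.3] 1302.6
  blob [356 295   4   3   9] [ 561.8 -380.5   83.8] 85.4
  blob [356 299   6   5  14] [ 556.2 -396.3   84.7] 88.2
  base ((471.461669921875, 262.4891052246094), (238.51927185058594, 175.00306701660156), 86.86148071289062) 8.613811077332684
  head ((516.881103515625, 182.76614379882812), (56.62364959716797, 53.41468811035156), 44.02359390258789) [514.93487032 182.09671656  85.75021569] 134
  handle ((461.20068359375, 190.2544403076172), (51.253379821777344, 158.73880004882812), 79.59906768798828) [461.07192556 183.68512555  70.99354306] 303
side lid ((551.3484497070312, -323.6077575683594), (150.69082641601562, 150.43397521972656), 80.81439208984375) 73.2311101499414
  blob [312 184  17  23 105] [ 560.6 -353.8   88.5] 104.7
  blob [333 199  11  10  85] [ 509.4 -313.4   94.3] 100.6
  blob [361 243   9   7  37] [ 424.  -142.   112.6] 122.6
  base ((468.48974609375, 197.1287078857422), (80.58256530761719, 176.11569213867188), 85.98340606689453) 10.518788027929588
  head ((503.8463134765625, 190.50100708007812), (54.69797897338867, 70.24459838867188), 83.7640151977539) [515.28939398 191.81823082  86.66938976] 629
  handle ((461.6578674316406, 194.26783752441406), (159.8043975830078, 46.366294860839844), 0.485735684633255) [450.59016009 200.0771445   71.84784826] 1194
```

View pics/m.png

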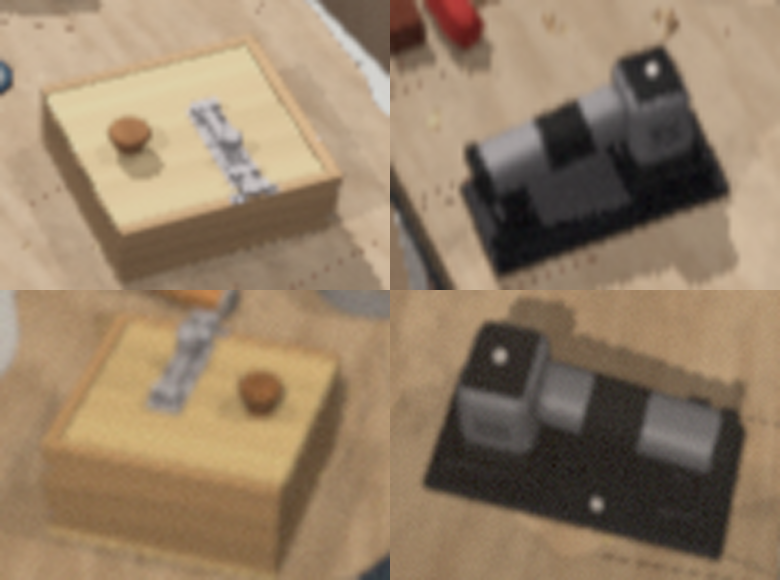

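The crops show the knob, the bolt and the window-down scanner with its handle towards the robot. The box is turned by about -9°. I'll move over the stand for a close look.

```bash
cat >> h.py <<'E'
def to(x,y,z,yaw=None):
    s=env.state(); M=R.from_euler('xyz',s['tcp_rot']); d=M.inv().apply(np.array([x,y,z])-s['eef_pos'])
    w=0 if yaw is None else -((yaw-s['tcp_rot'][2]+np.pi)%(2*np.pi)-np.pi)
    print('t',round(s['t'],2),'at',s['eef_pos'].round(1),s['tcp_rot'].round(3),'go',d.round(1),round(w,3))
E
python3 steer.py '{"offsets":[[-70,-55,-40,-0.1,1],[-140,-110,-86,-0.2,1],[-200,-160,-86,-0.3,1],[-200,-160,-86,-0.43,1],[-200,-160,-86,-0.43,1]]}'
python3 -c "
from h import *
to(440,190,300,np.pi)"
```

```text
t: 0.57
eef_pos: [349.1, 392.7, 283.5]
tcp_rot: [-3.141, -0.0, -3.137]
ft_force: [1.2, 0.8, 0.2]
opening: 0.999
grip_force: 0.0
t 0.57 at [349.1 392.7 283.5] [-3.141 -0.    -3.137] go [ -89.9 -203.1  -16.5] 0.005
```

```bash
python3 steer.py '{"offsets":[[-90,-203,-16,0,1],[-90,-203,-16,0,1],[-90,-203,-16,0,1],[-90,-203,-16,0,1],[-90,-203,-16,0,1]]}'
python3 steer.py '{"offsets":[[0,0,0,0,1],[0,0,0,0,1]]}'
python3 - <<'E'
from h import *
to(440,190,300,np.pi)
p,d,c=cam('wrist'); save(p,'w1'); import pickle; pickle.dump((p,d,c),open('w1.pkl','wb'))
E
```

```text
t: 0.98
eef_pos: [432.8, 202.1, 298.4]
tcp_rot: [3.141, 0.0, 3.139]
ft_force: [1.0, 1.0, 0.1]
opening: 1.0
grip_force: 0.0
t: 1.15
eef_pos: [433.3, 202.3, 298.2]
tcp_rot: [3.141, 0.0, 3.135]
ft_force: [-0.5, -0.4, -0.4]
opening: 1.0
grip_force: 0.0
t 1.15 at [433.3 202.3 298.2] [3.141 0.    3.135] go [ -6.8 -12.3  -1.8] -0.007
```

View pics/w1.png

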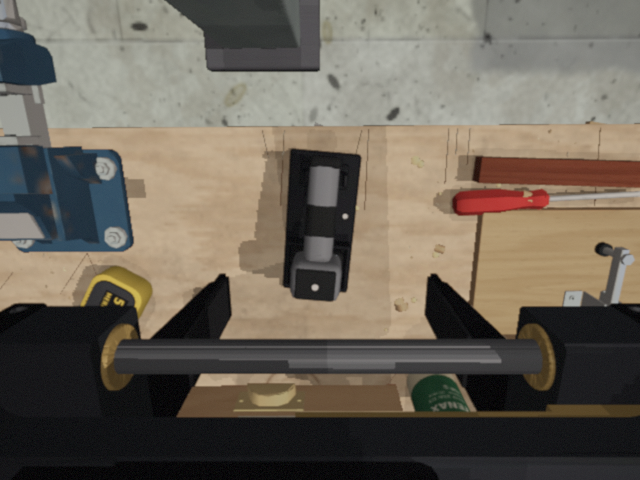

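The wrist view shows the scanner head at about (316,278), its handle running up to (323,170), and the stand base from (290,150) to (350,290). The grip band is at (319,220). I'll get exact poses from masks and depth.

```bash
cat > m1.py <<'E'
from h import *
import pickle
p,d,c=pickle.load(open('w1.pkl','rb')); P=pts(c,d); V,U=np.mgrid[:480,:640]
w=(U>265)&(U<380)&(V>140)&(V<305)&(d>0); Z=P[...,2]
for nm,m in [('base',w&(p.max(2)<75)&(Z>4)),('all>3',w&(Z>5)),('head',w&(Z>83)&(Z<95)&(V>230)),('handle',w&(Z>60)&(V<238)),('band',w&(Z>66)&(V<238)&(V>205)&(p.max(2)<60))]:
    m=cv2.morphologyEx(m.astype(np.uint8),cv2.MORPH_OPEN,np.ones((3,3)))>0
    q=P[m]; r=cv2.minAreaRect(q[:,:2].astype(np.float32)); print(nm,np.round(r[0],1),np.round(r[1],1),round(r[2],2),q.mean(0).round(1),np.median(q[:,2]).round(1))
m=w&(Z>60)&(Z<82)&(V<245); q=P[m]
# per-x slab mid of handle
for x in range(380,480,10):
    s=q[abs(q[:,0]-x)<5]
    if len(s)>20: print(x,s[:,1].min().round(1),s[:,1].max().round(1),np.median(s[:,1]).round(1),s[:,2].max().round(1))
E
python3 m1.py
```

```text
base [466.5 191.4] [ 84.7 176.6] 84.84 [456.8 191.3  38.7] 29.8
all>3 [466.6 191.5] [ 85.8 178. ] 84.78 [456.1 192.5  45.7] 61.2
head [515.8 187.2] [45.  37.3] 85.02 [515.4 187.1  86.3] 86.4
handle [424.1 195.6] [32.6 88. ] 84.41 [423.  195.6  68.3] 67.9
band [449.1 192.9] [31.2 33.7] 86.74 [448.4 193.1  71.7] 71.9
380 182.5 215.2 196.8 67.3
390 182.4 215.2 199.4 68.2
400 182.1 213.1 197.2 68.5
410 180.8 212.1 197.1 69.7
420 180.7 211.0 195.9 70.9
430 178.3 211.0 194.8 72.6
440 178.2 209.8 193.7 73.5
450 176.9 209.8 192.5 75.4
460 175.6 208.7 192.4 76.0
470 175.5 207.5 191.2 77.6
```

```bash
python3 steer.py '{"offsets":[[-20,-180,0,0.05,1],[-20,-180,0,0.1,1],[-20,-180,0,0.15,1],[-20,-180,0,0.15,1],[-20,-180,0,0.15,1]]}'
python3 -c "
from h import *
to(490,-330,300,np.pi-.157)"
```

```text
t: 1.62
eef_pos: [452.1, 21.9, 298.0]
tcp_rot: [-3.141, -0.0, 2.989]
ft_force: [-0.4, 0.0, -0.3]
opening: 0.998
grip_force: 0.0
t 1.62 at [452.1  21.9 298. ] [-3.141 -0.     2.989] go [ -90.9 -342.1   -1.8] 0.004
```

```bash
python3 steer.py '{"offsets":[[-50,-190,0,0,1],[-50,-190,0,0,1],[-50,-190,0,0,1],[-50,-190,0,0,1],[-50,-190,0,0,1]]}'
python3 steer.py '{"offsets":[[-41,-152,0,0,1],[-41,-152,0,0,1],[-41,-152,0,0,1],[-41,-152,0,0,1],[-41,-152,0,0,1]]}'
python3 steer.py '{"offsets":[[0,0,0,0,0.6],[0,0,0,0,0.6]]}'
python3 - <<'E'
from h import *
to(490,-330,300,np.pi-.157)
p,d,c=cam('wrist'); save(p,'w2'); import pickle; pickle.dump((p,d,c),open('w2.pkl','wb'))
E
```

```text
t: 2.03
eef_pos: [473.1, -172.7, 297.9]
tcp_rot: [3.142, -0.0, 2.99]
ft_force: [-0.2, 1.6, 1.0]
opening: 0.998
grip_force: 0.0
t: 2.45
eef_pos: [491.1, -331.2, 296.8]
tcp_rot: [-3.141, -0.001, 2.988]
ft_force: [0.1, 0.3, -0.5]
opening: 0.999
grip_force: 0.0
t: 2.62
eef_pos: [490.5, -326.2, 297.7]
tcp_rot: [3.141, -0.001, 2.99]
ft_force: [-0.2, -0.5, -0.3]
opening: 0.916
grip_force: 0.0
t 2.62 at [ 490.5 -326.2  297.7] [ 3.141e+00 -1.000e-03  2.990e+00] go [-0.1 -3.9 -2.4] 0.006
```

View pics/w2.png

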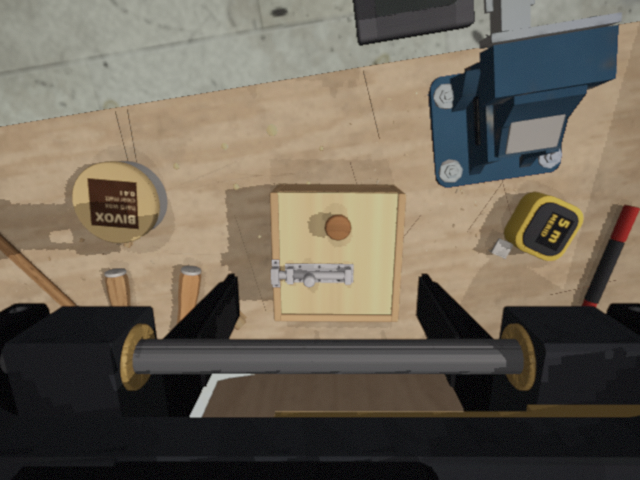

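The lid knob is at (338,227) and the bolt knob at about (310,281). The box spans (272..405, 187..320) and looks nearly square to the image. Next I'll measure the knobs.

Run:
```python
from h import *
import pickle
p,d,c=pickle.load(open('w2.pkl','rb')); P=pts(c,d); V,U=np.mgrid[:480,:640]; Z=P[...,2]
w=(U>262)&(U<412)&(V>180)&(V<325)&(d>0)
m=w&(Z>66)&(Z<76); r=cv2.minAreaRect(P[m][:,:2].astype(np.float32)); print('lid/walls',r,np.median(Z[m]))
m=(w&(Z>84)).astype(np.uint8); k,l,s,ce=cv2.connectedComponentsWithStats(m)
for i in range(1,k):
    if s[i,4]>15:
        q=P[l==i]; print(s[i],ce[i].round(1),q.mean(0).round(1),q[:,2].max().round(1))
hsv=cv2.cvtColor(p,cv2.COLOR_RGB2HSV); m=(w&(hsv[...,1]>120)&(hsv[...,2]<190)&(V>205)&(V<250)&(U>315)&(U<360)).astype(np.uint8)
k,l,s,ce=cv2.connectedComponentsWithStats(m); i=1+np.argmax(s[1:,4]); print('lidknob',s[i],ce[i],onplane(c,*ce[i],90))
m=w&(Z>94)&(U<330)&(V>255); u,v=U[m].mean(),V[m].mean(); print('boltknob',m.sum(),u,v,onplane(c,u,v,99.5),P[m].mean(0))
cv2.imwrite('pics/c2.png',cv2.resize(p[180:325,262:412],None,fx=4,fy=4,interpolation=cv2.INTER_CUBIC)[:,:,::-1])
```

```text
lid/walls ((550.1513671875, -325.8522644042969), (144.2390899658203, 150.38490295410156), 80.79588317871094) 70.97162108992552
[324 214  27  27 560] [337.4 226.8] [ 507.3 -319.2   93.6] 97.0
[271 269   8  16  92] [274.2 276.3] [ 553.8 -394.8   84.9] 86.4
[287 272   6  11  30] [289.5 277.4] [ 557.7 -378.6   84.6] 86.0
[303 272  12  15 148] [308.6 279.3] [ 558.2 -357.2   96.7] 100.9
lidknob [325 215  26  25 503] [337.55467197 226.944334  ] [ 508.42235721 -319.09142964   90.        ]
boltknob 118 308.49152542372883 280.58474576271186 [ 558.50280895 -357.24475528   99.5       ] [ 558.9490844  -357.37416157   98.37210852]
```

View pics/c2.png

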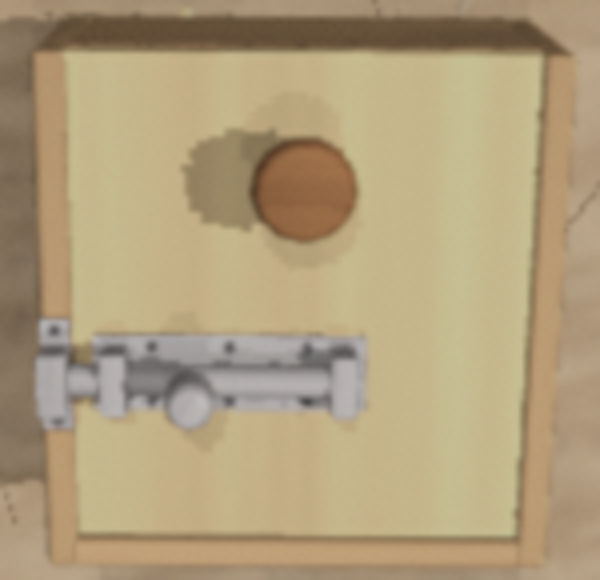

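Run:
```python
from h import *
import pickle
D=pickle.load(open('d.pkl','rb'))
for n in ['scene','side']:
    p,d,c=D[n]; P=pts(c,d).reshape(-1,3)
    q=P[(d.ravel()>0)&(P[:,2]>140)&(P[:,2]<420)&(P[:,0]>480)&(P[:,0]<900)]
    for y in range(-480,0,60):
        s=q[abs(q[:,1]-y)<30]; print(n,y,len(s),np.percentile(s[:,0],1).round() if len(s)>30 else None)
to(558.6,-357.5,125,2.981)
```

```text
scene -480 1515 722.0
scene -420 1417 722.0
scene -360 1305 722.0
scene -300 1215 722.0
scene -240 1123 722.0
scene -180 1061 722.0
scene -120 484 722.0
scene -60 0 None
side -480 698 723.0
side -420 755 723.0
side -360 858 724.0
side -300 937 724.0
side -240 1061 724.0
side -180 1202 724.0
side -120 1651 724.0
side -60 0 None
t 2.67 at [ 490.5 -326.   298. ] [ 3.141 -0.     2.991] go [-72.1 -21.  173. ] 0.01
```

```bash
python3 steer.py '{"offsets":[[-36,-11,30,0.01,0.6],[-72,-21,70,0.01,0.6],[-72,-21,110,0.01,0.6],[-72,-21,145,0.01,0.6],[-72,-21,173,0.01,0.6]]}'
python3 steer.py '{"offsets":[[0,0,0,0,0.6],[0,0,0,0,0.6]]}'
python3 -c "
from h import *
to(558.6,-357.5,89,2.981)"
```

```text
t: 3.08
eef_pos: [558.8, -357.3, 122.8]
tcp_rot: [3.141, -0.001, 2.981]
ft_force: [0.4, -0.3, -0.3]
opening: 0.606
grip_force: 0.0
t: 3.25
eef_pos: [558.2, -357.9, 124.9]
tcp_rot: [3.14, -0.002, 2.981]
ft_force: [0.5, -0.3, 0.6]
opening: 0.604
grip_force: 0.0
t 3.25 at [ 558.2 -357.9  124.9] [ 3.140e+00 -2.000e-03  2.981e+00] go [-0.5  0.4 35.9] -0.0
```

```bash
python3 steer.py '{"offsets":[[0,0,18,0,0.6],[0,0,36,0,0.6],[0,0,36,0,0.6],[0,0,36,0,0.4],[0,0,36,0,0.2]]}'
python3 steer.py '{"offsets":[[0,0,0,0,0],[0,0,0,0,0],[0,0,0,0,0],[0,0,0,0,0],[0,0,0,0,0]]}'
```

```text
t: 3.67
eef_pos: [558.9, -359.9, 92.0]
tcp_rot: [-3.14, 0.003, 2.979]
ft_force: [0.4, -0.0, -0.6]
opening: 0.516
grip_force: 0.0
t: 4.08
eef_pos: [558.0, -359.1, 89.3]
tcp_rot: [3.141, -0.0, 2.978]
ft_force: [3.9, 14.7, 2.3]
opening: 0.163
grip_force: 7.9
```

```bash
python3 steer.py '{"offsets":[[0,0,0,0,0],[0,0,0,0,0],[0,6,0,0,0],[0,12,0,0,0],[0,18,0,0,0]]}'
python3 steer.py '{"offsets":[[0,5,0,0,0],[0,8,0,0,0],[0,8,0,0,0],[0,8,0,0,0]]}'
```

```text
t: 4.5
eef_pos: [560.9, -341.7, 89.4]
tcp_rot: [-3.141, 0.0, 2.979]
ft_force: [-1.6, -0.9, 4.2]
opening: 0.123
grip_force: 30.0
t: 4.83
eef_pos: [562.2, -333.5, 89.3]
tcp_rot: [3.141, -0.0, 2.979]
ft_force: [-1.3, 2.1, 5.6]
opening: 0.123
grip_force: 30.1
```

```bash
python3 steer.py '{"offsets":[[0,0,0,0,0.5],[0,0,0,0,0.5],[0,0,0,0,0.5],[0,0,-15,0,0.5],[0,0,-35,0,0.5]]}'
python3 steer.py '{"offsets":[[20,0,0,0,0.5],[40,5,0,0,0.5],[50,10,0,0,0.5],[50,10,0,0,0.5]]}'
python3 - <<'E'
from h import *
D,d,c=cam('wrist'); P=pts(c,d); Z=P[...,2]
m=((Z>90)&(Z<104)&(abs(P[...,0]-540)<60)&(abs(P[...,1]+330)<60)).astype(np.uint8)
k,l,s,ce=cv2.connectedComponentsWithStats(m)
for i in range(1,k):
    if s[i,4]>15: print(s[i],P[l==i].mean(0).round(1))
to(508,-319.2,78.5,2.981)
E
```

```text
t: 5.25
eef_pos: [561.5, -333.5, 122.6]
tcp_rot: [3.14, -0.003, 2.979]
ft_force: [0.5, 0.0, 0.3]
opening: 0.415
grip_force: 0.0
t: 5.58
eef_pos: [512.9, -315.0, 124.1]
tcp_rot: [3.141, -0.001, 2.978]
ft_force: [0.3, -1.3, -0.2]
opening: 0.499
grip_force: 0.0
[ 297  244   48   46 1683] [ 507.4 -318.7   93.9]
t 5.63 at [ 514.1 -315.8  124.3] [ 3.141 -0.     2.979] go [ 5.5 -4.3 45.8] -0.002
```

```bash
python3 steer.py '{"offsets":[[6,-3.5,10,0,0.5],[6,-3.5,30,0,0.5],[6,-3.5,45.5,0,0.5],[6,-3.5,45.5,0,0.4],[6,-3.5,45.5,0,0.25]]}'
python3 steer.py '{"offsets":[[0,0,0,0,0],[0,0,0,0,0],[0,0,0,0,0],[0,0,0,0,0]]}'
```

```text
t: 6.05
eef_pos: [508.4, -318.6, 78.1]
tcp_rot: [3.141, -0.001, 2.979]
ft_force: [-0.1, 0.0, -0.7]
opening: 0.411
grip_force: 0.0
t: 6.38
eef_pos: [508.6, -318.4, 79.4]
tcp_rot: [-3.141, 0.002, 2.979]
ft_force: [3.6, 3.5, 2.8]
opening: 0.277
grip_force: 30.0
```

Gripped. Next I'll slide the lid 125 mm along tool +x, which is the box's -x.

```bash
python3 steer.py '{"offsets":[[10,0,0,0,0],[25,0,0,0,0],[42,0,0,0,0],[60,0,0,0,0],[78,0,0,0,0]]}'
python3 steer.py '{"offsets":[[18,0,0,0,0],[34,0,0,0,0],[44,0,0,0,0],[48,0,0,0,0],[48,0,0,0,0]]}'
```

```text
t: 6.8
eef_pos: [431.0, -306.0, 79.4]
tcp_rot: [-3.14, 0.002, 2.979]
ft_force: [3.3, 0.4, 2.4]
opening: 0.279
grip_force: 30.0
t: 7.22
eef_pos: [384.3, -298.5, 79.4]
tcp_rot: [-3.141, 0.003, 2.978]
ft_force: [3.3, 1.6, 6.4]
opening: 0.275
grip_force: 30.0
```

```bash
python3 steer.py '{"offsets":[[0,0,0,0,0.6],[0,0,0,0,0.6],[0,0,0,0,0.6],[0,0,-30,0,0.6],[0,0,-70,0,0.8]]}'
python3 steer.py '{"offsets":[[-30,0,-30,0,1],[-60,0,-60,0,1],[-90,0,-90,0,1],[-105,0,-130,0,1],[-105,0,-145,0,1]]}'
python3 steer.py '{"offsets":[[0,0,0,0,1],[0,0,0,0,1]]}'
python3 - <<'E'
from h import *
to(490,-330,300,2.981)
p,d,c=cam('wrist'); save(p,'w3'); import pickle; pickle.dump((p,d,c),open('w3.pkl','wb'))
E
```

```text
t: 7.63
eef_pos: [382.6, -297.0, 147.0]
tcp_rot: [3.138, -0.005, 2.979]
ft_force: [1.2, -0.6, -0.1]
opening: 0.57
grip_force: 0.0
t: 8.05
eef_pos: [490.1, -315.6, 297.5]
tcp_rot: [-3.139, 0.004, 2.98]
ft_force: [-0.4, -0.2, -0.5]
opening: 0.924
grip_force: 0.0
t: 8.22
eef_pos: [487.3, -314.9, 293.7]
tcp_rot: [-3.141, 0.0, 2.979]
ft_force: [-1.5, 0.0, -0.7]
opening: 0.988
grip_force: 0.0
t 8.22 at [ 487.3 -314.9  293.7] [-3.141  0.     2.979] go [ -5.1 -14.5  -6.3] -0.002
```

View pics/w3.png

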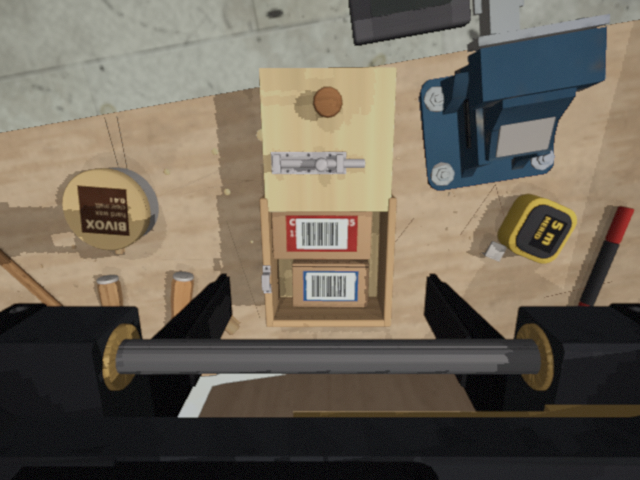

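The lid is open. The front carton has the red-bordered label at about (321,234), and the rear one has a blue-bordered label at (330,287). The front one looks larger, so I'll check heights and sizes.

Run:
```python
from h import *
import pickle
p,d,c=pickle.load(open('w3.pkl','rb')); P=pts(c,d); V,U=np.mgrid[:480,:640]; Z=P[...,2]
for nm,w in [('front',(U>274)&(U<372)&(V>212)&(V<262)),('rear',(U>280)&(U<372)&(V>263)&(V<312))]:
    zm=np.median(Z[w]); m=w&(abs(Z-zm)<3)
    m=cv2.morphologyEx(m.astype(np.uint8),cv2.MORPH_OPEN,np.ones((3,3)))>0
    r=cv2.minAreaRect(P[m][:,:2].astype(np.float32)); print(nm,zm,r)
    mm=(w&(p.min(2)>135)).astype(np.uint8); mm=cv2.morphologyEx(mm,cv2.MORPH_CLOSE,np.ones((5,5)))
    k,l,s,ce=cv2.connectedComponentsWithStats(mm); i=1+np.argmax(s[1:,4]); uv=np.argwhere(l==i)[:,::-1]
    q=np.array([onplane(c,u,v,zm)[:2] for u,v in uv],np.float32); print('  white',s[i],cv2.minAreaRect(q))
    # coloured border + white = whole label
    hsv=cv2.cvtColor(p,cv2.COLOR_RGB2HSV); col=((hsv[...,0]<4)|(hsv[...,0]>172)) if nm=='front' else ((hsv[...,0]>95)&(hsv[...,0]<130))
    mm=(w&(((hsv[...,1]>120)&col)|(p.min(2)>135))).astype(np.uint8); mm=cv2.morphologyEx(mm,cv2.MORPH_CLOSE,np.ones((5,5)))
    k,l,s,ce=cv2.connectedComponentsWithStats(mm); i=1+np.argmax(s[1:,4]); uv=np.argwhere(l==i)[:,::-1]
    q=np.array([onplane(c,u,v,zm)[:2] for u,v in uv],np.float32); print('  print',s[i],cv2.minAreaRect(q))
cv2.imwrite('pics/c3.png',cv2.resize(p[205:325,255:405],None,fx=4,fy=4,interpolation=cv2.INTER_CUBIC)[:,:,::-1])
```

```text
front 58.006315088949634 ((520.0828247070312, -327.01910400390625), (107.60078430175781, 52.8743896484375), 80.74466705322266)
  white [ 290  219   65   30 1546] ((517.3369750976562, -326.920166015625), (70.4148178100586, 33.31922912597656), 80.69602966308594)
  print [ 287  216   70   35 2341] ((516.7020263671875, -327.6677551269531), (77.04948425292969, 39.0374755859375), 80.69544982910156)
rear 49.65733105366195 ((583.363525390625, -328.6864013671875), (90.19733428955078, 54.66740036010742), 80.7472915649414)
  white [ 306  273   50   27 1261] ((584.30517578125, -328.3388671875), (57.660118103027344, 33.036399841308594), 80.70657348632812)
  print [ 304  272   54   28 1379] ((583.6588745117188, -328.43829345703125), (62.390560150146484, 34.2808723449707), 80.70631408691406)
```

View pics/c3.png

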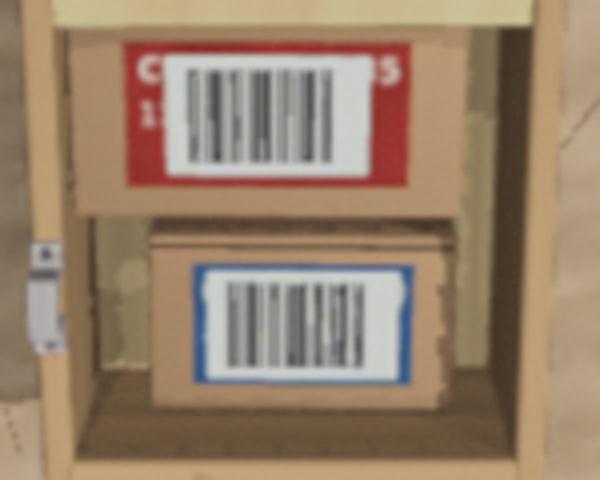

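The front carton is the larger one (top at 58 mm, 108 mm long). Its white label spans crop (165..372, 54..176), so its middle is at pixel (322.1, 233.8).

Run:
```python
from h import *
import pickle
p,d,c=pickle.load(open('w3.pkl','rb'))
print(onplane(c,322.1,233.8,58.5))
a=[onplane(c,255+u/4,205+v/4,58.5)[:2] for u,v in [(165,54),(372,56),(372,177),(167,175)]]
print(np.diff(a,axis=0),np.mean(a,0))
to(456.2,192.6,250,np.pi-.091)
```

```text
[ 517.3758278  -326.85690639   58.5       ]
[[  9.71846501  55.84945753]
 [ 34.36424448  -5.12154727]
 [ -9.85818826 -56.57735649]] [ 517.68265908 -326.73540166]
t 8.27 at [ 486.8 -314.7  292.6] [ 3.141e+00 -1.000e-03  2.979e+00] go [112.3 495.6  43.1] -0.072
```

```bash
python3 steer.py '{"offsets":[[50,205,0,0,1],[50,205,0,0,1],[50,205,0,-0.03,1],[50,205,0,-0.06,1],[50,205,0,-0.072,1]]}'
python3 steer.py '{"offsets":[[45,200,0,0,1],[45,200,0,0,1],[45,200,0,0,1],[45,200,0,0,1],[45,200,0,0,1]]}'
python3 -c "
from h import *
to(456.2,192.6,180,np.pi-.091)"
```

```text
t: 8.68
eef_pos: [469.8, -105.6, 292.0]
tcp_rot: [3.141, -0.003, 3.051]
ft_force: [1.2, -0.1, -0.8]
opening: 0.997
grip_force: 0.0
t: 9.1
eef_pos: [443.0, 97.7, 292.3]
tcp_rot: [-3.141, -0.002, 3.05]
ft_force: [0.3, -1.3, -0.0]
opening: 1.0
grip_force: 0.0
t 9.1 at [443.   97.7 292.3] [-3.141e+00 -2.000e-03  3.050e+00] go [ -4.8  95.7 112.3] -0.0
```

```bash
python3 steer.py '{"offsets":[[-3,40,20,0,1],[-5,75,50,0,1],[-5,92,80,0,1],[-5,92,112,0,1],[-5,92,112,0,1]]}'
python3 steer.py '{"offsets":[[0,0,0,0,0.9],[0,0,0,0,0.9]]}'
python3 - <<'E'
from h import *
p,d,c=cam('wrist'); P=pts(c,d); Z=P[...,2]
q=P[(Z>55)&(Z<80)&(abs(P[...,0]-410)<50)&(abs(P[...,1]-195)<30)]
r=cv2.minAreaRect(q[:,:2].astype(np.float32)); print(r,len(q))
to(456.2,192.6,41.5,np.pi-.091)
E
```

```text
t: 9.52
eef_pos: [454.5, 187.1, 175.7]
tcp_rot: [-3.138, -0.01, 3.053]
ft_force: [-0.6, 0.1, -0.6]
opening: 0.999
grip_force: 0.0
t: 9.68
eef_pos: [458.2, 186.6, 182.6]
tcp_rot: [3.142, 0.0, 3.05]
ft_force: [0.6, -0.7, 0.9]
opening: 0.922
grip_force: 0.0
((420.7579040527344, 196.17373657226562), (33.60409927368164, 81.25711059570312), 84.79772186279297) 4515
t 9.73 at [458.6 186.6 183.1] [3.141e+00 2.000e-03 3.050e+00] go [  3.2   5.7 141.6] -0.001
```

```bash
python3 steer.py '{"offsets":[[3,6,30,0,0.75],[3,6,70,0,0.75],[3,6,105,0,0.75],[3,6,130,0,0.7],[3,6,141.5,0,0.7]]}'
python3 steer.py '{"offsets":[[0,0,0,0,0.7],[0,0,0,0,0.7]]}'
python3 -c "
from h import *
to(456.2,192.8,41.5,np.pi-.091)"
```

```text
t: 10.15
eef_pos: [455.6, 192.6, 39.0]
tcp_rot: [-3.141, -0.001, 3.049]
ft_force: [0.0, 1.1, 0.0]
opening: 0.71
grip_force: 0.0
t: 10.32
eef_pos: [456.4, 193.1, 41.3]
tcp_rot: [3.141, 0.001, 3.05]
ft_force: [0.7, 0.7, 0.4]
opening: 0.701
grip_force: 0.0
t 10.32 at [456.4 193.1  41.3] [3.141e+00 1.000e-03 3.050e+00] go [ 0.1 -0.3 -0.2] -0.001
```

```bash
python3 steer.py '{"offsets":[[0,0,0,0,0],[0,0,0,0,0],[0,0,0,0,0],[0,0,0,0,0],[0,0,0,0,0]]}'
python3 steer.py '{"offsets":[[0,0,0,0,0],[0,0,0,0,0],[0,0,0,0,0]]}'
```

```text
t: 10.73
eef_pos: [455.8, 193.5, 40.7]
tcp_rot: [3.141, 0.001, 3.051]
ft_force: [0.1, 0.8, 0.4]
opening: 0.405
grip_force: 0.0
t: 10.98
eef_pos: [455.6, 193.5, 40.4]
tcp_rot: [3.141, 0.0, 3.051]
ft_force: [-1.5, -0.7, 5.5]
opening: 0.337
grip_force: 30.0
```

```bash
python3 steer.py '{"offsets":[[0,0,-5,0,0],[0,0,-15,0,0],[0,0,-30,0,0],[0,0,-48,0,0],[0,0,-70,0,0]]}'
python3 steer.py '{"offsets":[[0,0,-25,0,0],[0,0,-50,0,0],[0,0,-75,0,0],[0,0,-100,0,0],[0,0,-120,0,0]]}'
python3 steer.py '{"offsets":[[0,0,0,0,0],[0,0,0,0,0]]}'
python3 - <<'E'
from h import *
p,d,c=cam('wrist'); save(p,'w4'); p,d,c=cam('side'); save(p[200:440,200:440],'s4')
to(458.3,-317.1,230,np.pi-.162)
E
```

```text
t: 11.4
eef_pos: [454.9, 193.2, 110.9]
tcp_rot: [-3.141, -0.002, 3.051]
ft_force: [0.3, 0.2, -2.3]
opening: 0.333
grip_force: 30.0
t: 11.82
eef_pos: [455.2, 193.3, 232.7]
tcp_rot: [3.141, 0.001, 3.051]
ft_force: [0.4, -0.2, -2.5]
opening: 0.336
grip_force: 30.0
t: 11.98
eef_pos: [455.4, 193.4, 231.0]
tcp_rot: [3.141, 0.002, 3.051]
ft_force: [-0.2, -1.1, -2.8]
opening: 0.335
grip_force: 30.0
t 12.08 at [454.9 193.2 229.3] [-3.141e+00 -1.000e-03  3.051e+00] go [ -49.7 -507.9   -0.6] 0.071
```

View pics/w4.png

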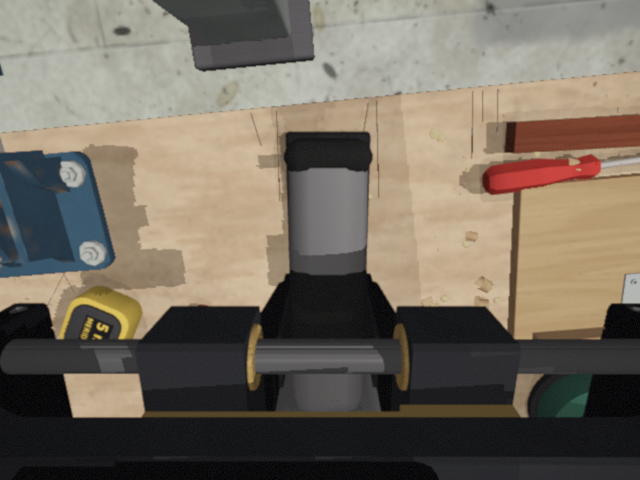

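The wrist view shows the scanner held with its handle straight between the fingers, (290..370, 135..275). Next I'll carry it over the vice.

```bash
python3 steer.py '{"offsets":[[-2,-20,0,0,0],[-5,-50,0,0,0],[-8,-85,0,0,0],[-12,-122,0,0,0],[-16,-160,0,0.02,0]]}'
python3 steer.py '{"offsets":[[-4,-37,0,0,0],[-7,-74,0,0.02,0],[-11,-111,0,0.03,0],[-14,-148,0,0.04,0],[-18,-185,0,0.05,0]]}'
python3 -c "
from h import *
to(458.3,-317.1,186,np.pi-.162)"
```

```text
t: 12.5
eef_pos: [456.1, 31.4, 228.8]
tcp_rot: [3.142, -0.003, 3.032]
ft_force: [0.6, 0.5, -2.8]
opening: 0.335
grip_force: 30.0
t: 12.92
eef_pos: [453.4, -154.9, 228.8]
tcp_rot: [3.141, -0.002, 2.98]
ft_force: [0.9, 1.3, -2.3]
opening: 0.336
grip_force: 30.0
t 12.92 at [ 453.4 -154.9  228.8] [ 3.141e+00 -2.000e-03  2.980e+00] go [ -31.1 -159.4   42.6] 0.001
```

```bash
python3 steer.py '{"offsets":[[-7,-37,0,0,0],[-14,-74,10,0,0],[-21,-110,24,0,0],[-27,-140,36,0,0],[-31,-158,43,0,0]]}'
python3 steer.py '{"offsets":[[0,0,0,0,0],[0,0,0,0,0],[0,0,0,0,0]]}'
python3 - <<'E'
from h import *
to(458.3,-317.1,186,np.pi-.162)
p,d,c=cam('wrist'); P=pts(c,d); Z=P[...,2]; s=env.state()
q=(P-s['eef_pos'])@np.array([[-np.cos(.162),-np.sin(.162)*-1*1,0],[0,0,0],[0,0,1]]).T if 0 else R.from_euler('xyz',s['tcp_rot']).inv().apply((P-s['eef_pos']).reshape(-1,3))
m=(q[:,0]>28)&(q[:,0]<68)&(abs(q[:,1])<17)&(q[:,2]>-60)&(q[:,2]<0)
t=q[m&(abs(q[:,1])<6)]; print(m.sum(),'slope deg',np.degrees(np.arctan(np.polyfit(t[:,0],t[:,2],1)[0])))
r=cv2.minAreaRect(q[m][:,:2].astype(np.float32)); print(r)
E
```

```text
t: 13.33
eef_pos: [458.6, -316.6, 184.2]
tcp_rot: [3.14, -0.003, 2.979]
ft_force: [-0.3, 0.0, -3.1]
opening: 0.333
grip_force: 30.0
t: 13.58
eef_pos: [459.5, -313.1, 186.8]
tcp_rot: [3.141, -0.001, 2.981]
ft_force: [-0.6, -0.0, -2.8]
opening: 0.331
grip_force: 30.0
t 13.58 at [ 459.5 -313.1  186.8] [ 3.141e+00 -1.000e-03  2.981e+00] go [ 0.6 -4.1  0.8] 0.002
8111 slope deg 6.773722254290128
((48.00102996826172, -0.06373214721679688), (33.67461395263672, 39.98193359375), 89.98210906982422)
```

```bash
python3 steer.py '{"offsets":[[0,-2,0,0,0],[0,-4,0,0,0],[0,-4,0,0,0],[0,-4,0,0,0],[0,-4,0,0,0]]}'
for i in 1 2 3 4 5 6; do python3 steer.py '{"offsets":[[0,0,0,0,0],[0,0,0,0,0],[0,0,0,0,0],[0,0,0,0,0],[0,0,0,0,0]]}' | head -2; done
python3 - <<'E'
from h import *
to(458.3,-317.1,186,np.pi-.162)
p,d,c=cam('side'); P=pts(c,d); m=(abs(P[...,2]-230)<12)&(abs(P[...,0]-517)<45)&(abs(P[...,1]+327)<45)
q=P[m]; print(len(q), cv2.minAreaRect(q[:,:2].astype(np.float32)) if len(q)>5 else '')
save(cv2.resize(p[100:260,230:430],None,fx=3,fy=3),'s5')
E
```

```text
t: 14.05
eef_pos: [459.1, -317.9, 187.3]
tcp_rot: [-3.142, 0.0, 2.981]
ft_force: [-0.8, 0.5, -2.2]
opening: 0.332
grip_force: 30.0
t: 14.47
eef_pos: [459.0, -318.1, 187.1]
t: 14.88
eef_pos: [459.1, -318.1, 187.1]
t: 15.3
eef_pos: [459.0, -318.1, 187.1]
t: 15.72
eef_pos: [459.0, -318.1, 187.1]
t: 16.13
eef_pos: [459.1, -318.1, 187.1]
t: 16.55
eef_pos: [459.0, -318.1, 187.1]
t 16.55 at [ 459.  -318.1  187.1] [3.142 0.    2.981] go [0.9 0.9 1.1] 0.001
229 ((508.2264099121094, -323.4536437988281), (55.67709732055664, 71.2962875366211), 87.1232681274414)
```

View pics/s5.png

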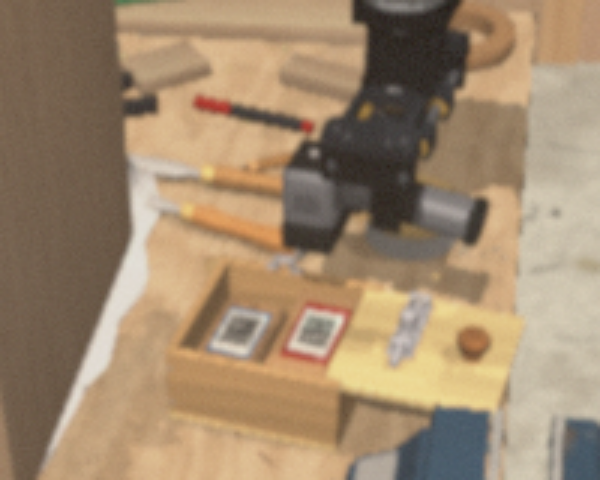

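The side view shows the scanner level over the open box, with its head at (315,200) and the lid fully out. It was held still for 2.5 s. I'll carry it back now.

```bash
python3 steer.py '{"offsets":[[2,10,-15,0,0],[6,35,-35,0,0],[12,72,-43,0,0],[18,110,-43,0,0],[24,147,-43,0,0]]}'
python3 steer.py '{"offsets":[[6,37,0,0,0],[12,74,0,-0.02,0],[18,111,0,-0.04,0],[24,148,0,-0.06,0],[29,185,0,-0.07,0]]}'
python3 -c "
from h import *
to(455.4,193.4,230,3.051)"
```

```text
t: 17.02
eef_pos: [458.7, -167.9, 230.7]
tcp_rot: [-3.141, 0.001, 2.98]
ft_force: [1.3, -1.1, -2.6]
opening: 0.336
grip_force: 30.0
t: 17.43
eef_pos: [459.4, 19.8, 230.4]
tcp_rot: [3.142, 0.001, 3.052]
ft_force: [1.5, 0.0, -3.2]
opening: 0.339
grip_force: 30.0
t 17.43 at [459.4  19.8 230.4] [3.142e+00 1.000e-03 3.052e+00] go [ 19.6 172.5   0.4] 0.001
```

```bash
python3 steer.py '{"offsets":[[4,37,0,0,0],[8,74,0,0,0],[13,111,0,0,0],[17,145,0,0,0],[19.5,168,0,0,0]]}'
python3 steer.py '{"offsets":[[0,2,0,0,0],[0,2,0,0,0],[0,2,0,0,0],[0,2,0,0,0]]}'
python3 -c "
from h import *
to(455.6,193.4,110,3.051)"
```

```text
t: 17.85
eef_pos: [455.2, 189.8, 230.3]
tcp_rot: [3.141, 0.0, 3.052]
ft_force: [0.4, -1.1, -2.8]
opening: 0.337
grip_force: 30.0
t: 18.18
eef_pos: [455.9, 188.3, 230.2]
tcp_rot: [-3.141, -0.0, 3.05]
ft_force: [0.2, -0.5, -2.3]
opening: 0.336
grip_force: 30.0
t 18.18 at [455.9 188.3 230.2] [-3.141 -0.     3.05 ] go [  0.8   5.1 120.2] -0.001
```

```bash
python3 steer.py '{"offsets":[[0.5,3,20,0,0],[0.8,5,55,0,0],[0.8,5,90,0,0],[0.8,5,112,0,0],[0.8,5,120,0,0]]}'
python3 steer.py '{"offsets":[[0,0,0,0,0],[0,0,0,0,0],[0,0,0,0,0]]}'
python3 -c "
from h import *
to(455.5,193.4,40.5,3.051)"
```

```text
t: 18.6
eef_pos: [454.5, 192.8, 107.5]
tcp_rot: [-3.14, -0.004, 3.049]
ft_force: [-0.6, -0.7, -2.7]
opening: 0.339
grip_force: 30.0
t: 18.85
eef_pos: [456.4, 194.1, 111.6]
tcp_rot: [3.141, 0.002, 3.05]
ft_force: [-0.6, -0.1, -2.1]
opening: 0.332
grip_force: 30.0
t 18.85 at [456.4 194.1 111.6] [3.141e+00 2.000e-03 3.050e+00] go [ 1.  -0.8 71.1] -0.001
```

```bash
python3 steer.py '{"offsets":[[0.5,-0.5,12,0,0],[0.8,-0.7,24,0,0],[0.8,-0.7,34,0,0],[0.8,-0.7,38,0,0],[0.8,-0.7,38,0,0]]}'
python3 steer.py '{"offsets":[[0,0,0,0,0],[0,0,0,0,0],[0,0,0,0,0]]}'
python3 -c "
from h import *
to(455.5,193.4,40.5,3.051)"
```

```text
t: 19.27
eef_pos: [454.7, 193.5, 72.1]
tcp_rot: [-3.142, -0.0, 3.051]
ft_force: [0.8, -1.1, -2.4]
opening: 0.334
grip_force: 30.0
t: 19.52
eef_pos: [455.0, 193.7, 72.7]
tcp_rot: [3.141, 0.001, 3.051]
ft_force: [0.2, 0.5, -2.7]
opening: 0.334
grip_force: 30.0
t 19.52 at [455.  193.7  72.7] [3.141e+00 1.000e-03 3.051e+00] go [-0.5 -0.2 32.2] -0.0
```

```bash
python3 steer.py '{"offsets":[[0,0,4,0,0],[0,0,8,0,0],[0,0,12,0,0],[0,0,16,0,0],[0,0,20,0,0]]}'
python3 steer.py '{"offsets":[[0,0,3,0,0],[0,0,6,0,0],[0,0,8,0,0],[0,0,8,0,0],[0,0,8,0,0]]}'
```

```text
t: 19.93
eef_pos: [454.6, 193.5, 51.6]
tcp_rot: [-3.142, -0.0, 3.051]
ft_force: [0.1, -0.1, -3.1]
opening: 0.332
grip_force: 30.0
t: 20.35
eef_pos: [454.7, 193.6, 44.1]
tcp_rot: [3.142, -0.0, 3.051]
ft_force: [0.5, -0.3, -2.3]
opening: 0.332
grip_force: 30.0
```

```bash
python3 steer.py '{"offsets":[[0,0,1,0,0],[0,0,2,0,0],[0,0,3,0,0],[0,0,3.5,0,0],[0,0,3.5,0,0]]}'
python3 steer.py '{"offsets":[[0,0,0,0,0],[0,0,0,0,0]]}'
```

```text
t: 20.77
eef_pos: [454.7, 193.6, 40.6]
tcp_rot: [3.142, -0.0, 3.051]
ft_force: [0.1, 0.1, -2.9]
opening: 0.335
grip_force: 30.0
t: 20.93
eef_pos: [454.7, 193.6, 40.7]
tcp_rot: [3.142, 0.0, 3.051]
ft_force: [0.7, 0.1, -2.1]
opening: 0.335
grip_force: 30.0
```

```bash
python3 steer.py '{"offsets":[[0,0,0.5,0,0],[0,0,1,0,0],[0,0,1,0,0],[0,0,1,0,0]]}'
```

```text
t: 21.27
eef_pos: [454.7, 193.6, 40.3]
tcp_rot: [3.141, 0.001, 3.051]
ft_force: [-3.9, -0.2, 9.4]
opening: 0.338
grip_force: 30.0
```

Seated (contact). I'll release, rise and check.

```bash
python3 steer.py '{"offsets":[[0,0,0,0,0.7],[0,0,0,0,0.7],[0,0,0,0,0.7],[0,0,0,0,0.7],[0,0,0,0,0.7]]}'
python3 steer.py '{"offsets":[[0,0,-20,0,0.7],[0,0,-55,0,0.7],[0,0,-95,0,0.7],[0,0,-135,0,0.8],[0,0,-175,0,1]]}'
python3 steer.py '{"offsets":[[25,10,-41,0,1],[25,10,-82,0,1],[25,10,-85,0,1],[25,10,-85,0,1],[25,10,-85,0,1]]}'
python3 - <<'E'
from h import *
import pickle
x=cam('wrist'); pickle.dump(x,open('w1.pkl','wb')); save(x[0],'w6'); print(env.state()['eef_pos'],env.state()['t'])
x=cam('scene'); p,d,c=x; 
P=pts(c,d); m=(P[...,2]>84)&(P[...,2]<103)&(abs(P[...,0]-384)<30)&(abs(P[...,1]+299)<30); print('lid knob',P[m].mean(0),m.sum())
E
sed -i 's/U>265/U>230/;s/U<380/U<420/;s/V>140/V>120/;s/V<305/V<330/' m1.py; python3 m1.py|head -4
```

```text
t: 21.68
eef_pos: [454.7, 193.6, 39.6]
tcp_rot: [3.142, 0.0, 3.051]
ft_force: [-0.2, -0.2, -0.5]
opening: 0.629
grip_force: 0.0
t: 22.1
eef_pos: [454.2, 193.4, 216.5]
tcp_rot: [-3.142, -0.0, 3.051]
ft_force: [0.3, -0.2, -0.2]
opening: 0.789
grip_force: 0.0
t: 22.52
eef_pos: [430.5, 205.7, 299.1]
tcp_rot: [3.141, 0.0, 3.051]
ft_force: [-0.6, -0.2, -0.4]
opening: 0.998
grip_force: 0.0
[430.3689725  205.51465289 298.23567996] 22.5667
lid knob [ 384.90371132 -301.78801001   92.28891286] 79
base [465.6 191.3] [ 84.8 173.6] 84.71 [456.7 192.3  39. ] 30.3
all>3 [478.5 230.8] [166.  194.2] 84.62 [456.8 194.3  45.6] 60.7
head [514.9 187.2] [45.2 37.4] 85.27 [514.7 187.4  86.2] 86.3
handle [421.6 195.7] [32.1 85.3] 84.86 [421. 196.  68.] 67.7
```

View pics/w6.png

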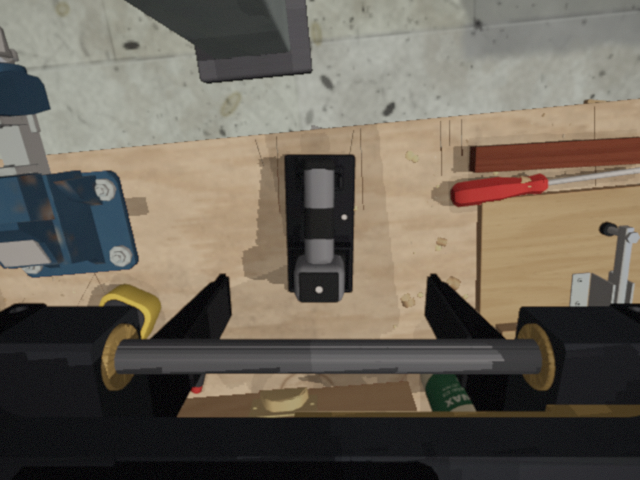

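The scanner sits in its well and saddle as before: head at (319,278), within 1 mm of its start position and at the same height and yaw. The lid knob is still at the open position.

```bash
python3 -c "
from cell import env
print(env.job_done())"
```

```text
the job is handed in; nothing more can be done
None
```

The job is handed in: I drew the bolt, slid the lid fully open, held the scanner still about 10 cm over the larger carton's label for about 2.5 s, and put it back in its stand within about 1 mm of where it was; no pass/fail verdict was returned.

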